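Dip the lens brush, park it and cover the rinse pot

ROBOT

A 6-joint arm with a two-finger parallel gripper is mounted at the origin on the work surface. World frame = base frame: x ahead of the robot, y to its left, z up, the work surface at z = 0. Lengths are in mm, angles in rad, forces in N, time in s.
With the tool pointing down it reaches from about 300 to 775 mm from the base axis. Payload 14.6 kg.
Tool frame: the origin (TCP) lies between the finger pads; the fingertips stand manip.nose_length ahead of it and the grasp point (between the pads) lies 11 mm behind it (manip.nose_length is the distance from the TCP to the fingertips, in mm); z points along the fingers, y is the line along which they close (so a half turn about z gives the same grasp; the last joint's range is limited). The gripper opens to 94 mm and grips with 3 to 60 N. Pads are 16 mm wide; open, the fingers measure 119 mm over their backs; the gripper's body (75 mm by 177 mm) begins 78 mm behind the grasp point.
Start: joints at [-1.359, 0.3, 1.521, -0, 1.321, -0.067], TCP at [151.354, -528.754, 213.446] pointing down, gripper open.
Joint ranges: [-3.03, 3.03], [-0.79, 2.21], [0.23, 2.52], [-1.04, 4.18], [0, 3.07], [-2.55, 2.55]. Speed limits (rad/s): [2.22, 2.22, 2.57, 3.14, 3.14, 3.14].

INTERFACE

Orientations are given as [roll, pitch, yaw] about the fixed x, y, z axes, in that order (R = Rz(yaw) Ry(pitch) Rx(roll)).
In Python, from cell import manip, cams, job gives the robot as it stands.
- The arm moves only by the tool jog_arm, never from a script. Its argument "commands" is a list of rows, each an object of numbers: "dx", "dy", "dz": the shift along the tool's x, y, z each as a share of 40 mm, from -1 to 1; "ax", "ay", "az": the turn, a rotation vector about the tool's x, y, z each as a share of 10 degrees, from -1 to 1; "gripper": the closure, from 0 (fully open) to 1 (shut). A call has 1 to 10 rows; each row shifts and turns the commanded pose from where the row before left it, along the tool's axes as they then stand; what a row does not reach is not made up. A row lasts 1/8 s, in which the tool goes at most 62.5 mm and 10.7 degrees, less where a joint would pass 70% of its speed; a pose out of reach is approached as far as the arm can. A call with a number of a shift or a turn outside -1 to 1 is refused whole. A call with a gripper value outside its range is refused whole. The fingers move at their own pace and stop on an object; "squeeze" is the grip in N (left out, the last holds). Time passes only in rows, so rows that do not move let the fingers close. It gives the time, the measured TCP pose, the force, the opening and the grip force at its end, in the units of the state.
- manip.read_state(): the state, without advancing time (a new reading comes with each control period).
- cams.camera(name): name is "scene" or "top" or "wrist"; returns a dict with "image" (400x640x3 uint8, red, green, blue), "fx", "fy", "cx", "cy" (pixels), "world_to_cam" (4x4, takes a point from world to camera coordinates). Camera axes: x right, y down, z forward; pixel columns grow to the right and rows downward; lengths in mm; the calibration is good to about 2 mm. A picture is of the moment at which its call begins. There is no depth.
- job.sign_off(): hands the job in; it is judged then, once.
The state is a dict: "clock": time; "joints": joint angles; "qd": joint speeds; "effort": joint torques, N m; "eef_pos": TCP position; "eef_rot": TCP orientation; "wrist_force": force on the tool from outside, world axes, zero at the start; "moment": the same for the moment, N m; "finger_gap": finger opening in mm; "finger_force": force on a finger pad.
Only numpy, scipy, OpenCV 4.12 (cv2) and the standard library are available. Lean on these libraries where they do the work, as an engineer would, in place of code of your own. Each camera call takes 0.05 s, during which the arm holds its last target. There are 200 camera calls.

TASK

Pick up the blue-handled lens brush and, still holding it, dip its bristle tip well inside the steel rinse pot, a centimetre or two below its rim, for a moment, without bumping the pot. Then lay the brush handle in the two notches of the green brush rest, with the middle of the handle about midway between the notches (either way round), and only after that set the red lid on the steel pot so that it is seated flat. Set things down gently, do not drop them, keep the pot where it stands and leave everything else alone.

Things in the scene. Friction and masses are not known exactly. Their poses are not given: they have to be found in the camera images.
- brush: lens brush lying flat, 180 mm long: blue handle 120 x 16 (y) x 18 (z) mm, then a steel ferrule 28 mm wide and black bristles 30 mm wide and 12 mm thick. Origin: underside of the handle, midway along the handle; x points along the brush to the bristles, z up. 70 g, centre of mass about 15 mm from the origin towards the bristles
- brush_mid (a point): centre of the brush's handle, 9 mm above its underside
- brush_tip (a point): end of the bristles, 120 mm along x from brush_mid, at the same height
- pot: open round steel rinse pot, straight walls, outer diameter 90 mm, height 60 mm, wall 4 mm, floor 5 mm thick, loose, about 0.45 kg. Origin: centre of its underside
- pot_rim (a point): centre of the steel pot's mouth, 60 mm above its underside; the mouth is 82 mm wide
- lid: red round lid of the steel pot, lying on the table with its knob up: grey plug below, diameter 72 mm and 10 mm deep, that drops into the pot's mouth; red disc diameter 100 mm, from 10 to 16 mm above the origin; upright black knob, diameter 24 mm, from 16 to 50 mm. Origin: centre of the plug's underside (50 mm above the pot's underside when seated); z up along the knob
- rest: green brush rest, fixed to the table (its place varies): base 100 x 80 x 8 mm with two upright notched walls 8 mm thick across its x axis, at x = -35 and +35 mm (62 mm free between them). Origin: centre of its underside. The notches are in line along x, floor 45 mm above the table and 23 mm wide there, flaring to about 40 mm at the top, which is 68 mm above the table
- rest_seat (a point): midway between the two notches, 54 mm above the table: where the centre of the brush handle comes to lie
- cup: bystander: white ceramic cup, 84 mm across the rim, 60 mm high; not to be used. Origin: centre of its underside
- dust_brush: bystander: brush with a wooden handle, 180 mm long, grey bristles; not to be used. Origin: under its middle
- mouse: bystander: black computer mouse, 105 x 58 x 32 mm. Origin: centre of its underside
- tape: bystander: roll of tan tape lying flat, diameter 90 mm, 19 mm high. Origin: centre of its underside
- slide_box: bystander: green box with white top, 70 x 100 x 32 mm. Origin: centre of its underside
- oil: bystander: small amber bottle, diameter 38 mm, 85 mm high. Origin: centre of its underside
- canister: bystander: white canister with a black band, diameter 98 mm, 185 mm high. Origin: centre of its underside

How it is judged (in metres and radians):
On the way, in this order (a step that is already met when the one before it is completed fails the run):
1. the bristle tip, with the brush held in the fingers, is inside the upright steel pot, at least 8 mm below its rim, for 0.2 s (z of brush_tip in the frame of pot between 0 and 0.052 m and horizontal distance between brush_tip and pot below 0.041 m and angle between pot's own z axis and vertical below 0.1 rad and contact force between brush and the fingers above 1 N), for 0.2 s.
2. the brush handle lies released in both notches of the rest, its middle within 20 mm of midway (x of brush_mid in the frame of rest between -0.02 and 0.02 m and y of brush_mid in the frame of rest between -0.01 and 0.01 m and z of brush_mid in the frame of rest between 0.049 and 0.059 m and angle between the x axis of brush and the x axis of rest, either way round below 0.12 rad and contact force between brush and the fingers below 0.1 N and linear speed of brush below 0.03 m/s), for 0.3 s.
3. the red lid sits flat on the upright steel pot, released (horizontal distance between lid and pot below 0.011 m and z of lid in the frame of pot between 0.046 and 0.054 m and angle between the z axis of lid and the z axis of pot, either way round below 0.06 rad and angle between lid's own z axis and vertical below 0.1 rad and angle between pot's own z axis and vertical below 0.06 rad and contact force between lid and the fingers below 0.1 N and linear speed of lid below 0.03 m/s), for 0.3 s.
At the end, for the whole second after the job is handed in: Released and at rest: the brush in both notches of the green rest (handle centre within 20 mm along, 10 mm sideways, 5 mm in height, 0.12 rad, either way round) and the red lid on the upright steel pot (within 11 mm of its centre, 4 mm in height, 0.06 rad of flat) (all of step 2 and all of step 3); the robot touches nothing.
It fails at once if the steel pot is pushed more than 25 mm from its place or tipped (distance of pot from where it was at the start of the episode above 0.025 m or angle between pot's own z axis and vertical above 0.2 rad).
It fails at once if the brush presses on the pot with more than 12 N (contact force between brush and pot above 12 N).
It fails at once if the brush is dropped (over 0.6 m/s while not held) (linear speed of brush above 0.6 m/s and contact force between brush and the fingers below 0.1 N).
It fails at once if the lid is dropped (over 0.6 m/s while not held) (linear speed of lid above 0.6 m/s and contact force between lid and the fingers below 0.1 N).
It fails at once if a bystander is moved more than 25 mm (distance of any of cup, dust_brush, mouse, tape, slide_box, oil, canister from where it was at the start of the episode above 0.025 m).
It also fails if it takes over 61 s, if anything falls off the work surface, if the arm or the gripper's body presses on something with over 40 N, if the wrist force passes 120 N, or if a joint passes its speed limit or range.

## Working session

There is one attempt and no reset: what is moved stays moved. The work goes in short steps, Python scripts to look and compute and a tool call to move; the robot and the scene stay as the last step left them, time stands still between calls to the robot, and variables do not carry over. Pictures are saved under pics/ and viewed, at most 10 in all, crops included, and the job is handed in when it is done.

Besides the shell and the picture viewer there is one more tool, called after "Emit:" as a command line: name --argument value ..., lists and objects as JSON in quotes. jog_arm: Moves the arm, as the interface text tells. Shift numbers are shares of 40 mm and turn numbers shares of 10 degrees, none past 1 either way. Its arguments: {"type":"object","properties":{"commands":{"type":"array"},"squeeze":{"type":"number"}},"required":["commands"]}

```bash
mkdir -p pics; ls
python3 - <<'E'
from cell import manip,cams
import cv2
print(manip.nose_length, manip.read_state())
for n in ["scene","top","wrist"]:
    c=cams.camera(n); cv2.imwrite(f"pics/{n}0.png",c["image"][:,:,::-1]); print(n,c["fx"],c["cx"],c["cy"],c["world_to_cam"].round(3).tolist() if hasattr(c["world_to_cam"],'round') else c["world_to_cam"])
E
```

```text
pics
8.0 {'clock': 0.0, 'joints': array([-1.35858796e+00,  3.00487391e-01,  1.52161432e+00, -5.75557633e-06,
        1.32069374e+00, -6.65930573e-02]), 'qd': array([ 0.00049117,  0.00089772,  0.00112136,  0.00024636,  0.00077995,
       -0.00064615]), 'effort': array([-1.36297320e-03, -5.31805944e+01, -3.52735555e+01,  7.07765669e-02,
        2.44184292e-02, -9.08290872e-05]), 'eef_pos': array([ 151.30519557, -528.50162013,  212.86332888]), 'eef_rot': array([-3.14039215e+00, -7.44763768e-05,  2.78802804e-01]), 'wrist_force': array([-0.61217897,  0.18537409,  0.92301628]), 'moment': array([ 0.04510304, -0.02232744,  0.0480735 ]), 'finger_force': 0.0, 'finger_gap': 94.30707507710758}
scene 449.30908005499145 325.183668340592 201.51338203220368 [[0.719, 0.695, 0.011, -438.683], [0.51, -0.516, -0.688, -192.869], [-0.473, 0.5, -0.726, 1448.017], [0.0, 0.0, 0.0, 1.0]]
top 500.4086314698646 313.76512220633566 201.00169323023013 [[-0.013, -1.0, -0.026, 107.508], [-0.996, 0.015, -0.088, 542.986], [0.088, 0.025, -0.996, 1322.319], [0.0, 0.0, 0.0, 1.0]]
wrist 332.85144949633906 320.08008898676644 196.27960066665318 [[0.275, -0.961, -0.001, -549.819], [-0.936, -0.268, 0.227, -24.675], [-0.219, -0.061, -0.974, 389.637], [0.0, 0.0, 0.0, 1.0]]
```

View pics/top0.png

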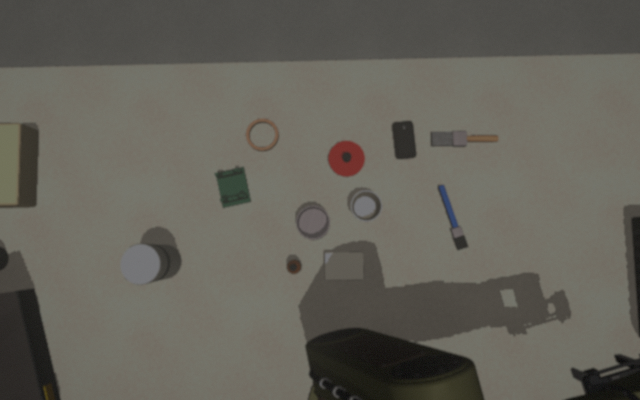

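View pics/scene0.png

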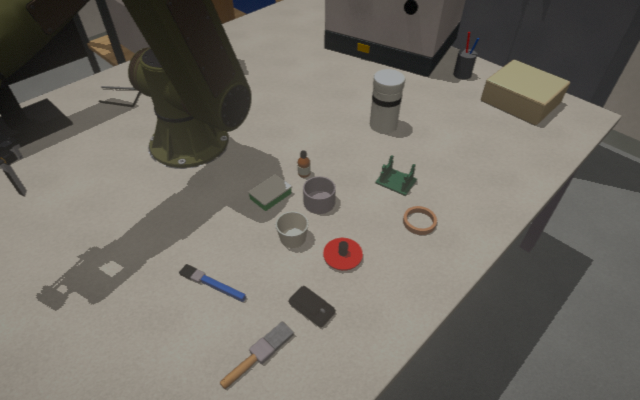

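The top view shows the brush from (441,187) to (461,247), the pot at (312,221), the cup at (365,206), the lid at (346,158) and the rest at (233,187). Next I'll enlarge both views.

Run:
```python
import cv2,numpy as np
for n,(x,y,w,h) in {"top":(200,110,280,150),"scene":(170,140,280,170)}.items():
    i=cv2.imread(f"pics/{n}0.png")[y:y+h,x:x+w]
    i=cv2.resize(i,None,fx=2.8,fy=2.8,interpolation=cv2.INTER_CUBIC)
    cv2.imwrite(f"pics/{n}1.png",np.clip(i.astype(float)*1.7,0,255).astype('uint8'))
```

```text
(no output)
```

View pics/top1.png

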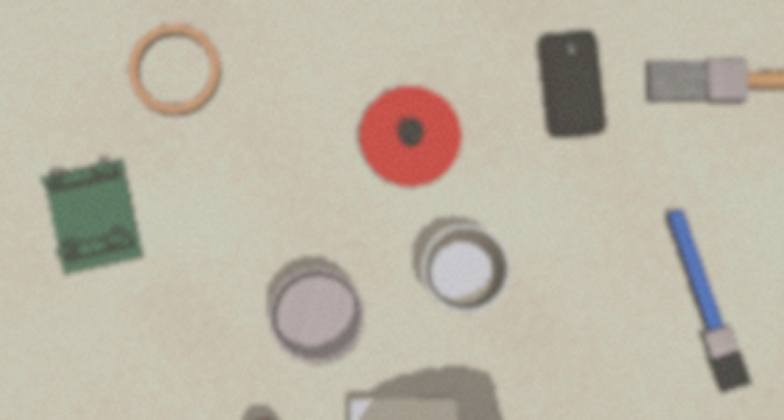

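View pics/scene1.png

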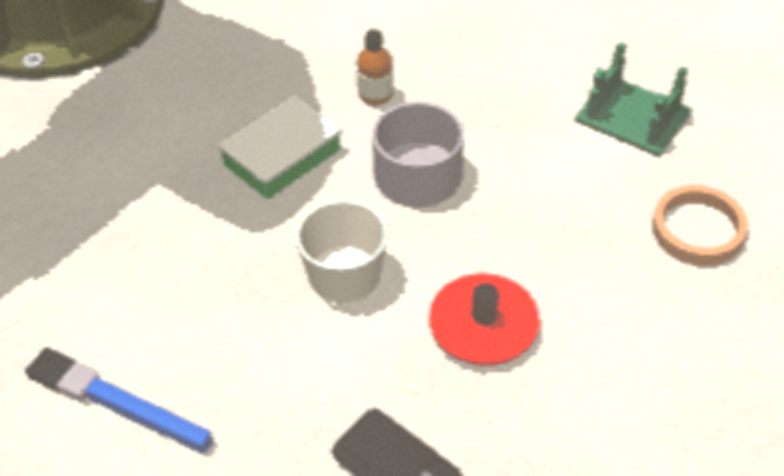

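The top crop shows the lid disc centre at (410,136), the pot rim near (316,310), rest corners at (42,178), (122,160), (142,255) and (64,273), and the handle from (674,211) to (714,328). In the scene crop, the pot rim is near (418,141), the lid disc at (484,318) and the handle runs from (205,440) to (95,387).

```bash
cat > h.py <<'E'
import cv2,numpy as np
from cell import manip,cams,job
def P(c): 
    K=np.array([[c["fx"],0,c["cx"]],[0,c["fy"],c["cy"]],[0,0,1]]); return K@np.array(c["world_to_cam"])[:3]
def ray(c,uv,z):
    "world point at height z under pixel"
    M=P(c); u,v=uv
    A=np.array([M[0]-u*M[2],M[1]-v*M[2]]); return np.append(np.linalg.solve(A[:,:2],-A[:,3]-A[:,2]*z),z)
def tri(c1,p1,c2,p2):
    X=cv2.triangulatePoints(P(c1),P(c2),np.float64(p1).reshape(2,1),np.float64(p2).reshape(2,1)); return (X[:3]/X[3]).ravel()
def proj(c,X):
    q=P(c)@np.append(X,np.ones((len(X),1)),1).T if np.ndim(X)==2 else P(c)@np.append(X,1); return (q[:2]/q[2]).T
def mask(img,h0,h1,s0,roi=None):
    hsv=cv2.cvtColor(img,cv2.COLOR_RGB2HSV); m=cv2.inRange(hsv,(h0,s0,20),(h1,255,255))
    if roi: r=np.zeros_like(m); x,y,w,h=roi; r[y:y+h,x:x+w]=1; m=m*r
    n,l,st,ce=cv2.connectedComponentsWithStats(m); k=1+np.argmax(st[1:,4]); return (l==k),ce[k],st[k]
E
python3 - <<'E'
from h import *
t=cams.camera("top"); s=cams.camera("scene")
o=lambda p,off:np.array(p)/2.8+off-0.3
T=lambda p:o(p,np.array([200,110])); S=lambda p:o(p,np.array([170,140]))
for n,c,roi in(("t",t,(420,170,60,90)),("s",s,(170,250,100,60))):
    m,ce,st=mask(c["image"],105,130,120,roi)
    yx=np.argwhere(m)[:,::-1].astype(float); d=np.linalg.svd(yx-yx.mean(0),full_matrices=False)[2][0]; q=(yx-yx.mean(0))@d
    print(n,ce,st,ce+d*q.min(),ce+d*q.max(), [ray(c,p,16).round(1) for p in (ce,ce+d*q.min(),ce+d*q.max())])
mt=mask(t["image"],105,130,120,(420,170,60,90))[1];ms=mask(s["image"],105,130,120,(170,250,100,60))[1]
print("handle tri",tri(t,mt,s,ms))
print("end",tri(t,T((674,211)),s,S((205,439))),"junc",tri(t,T((714,328)),s,S((96,387))))
print("pot rim",tri(t,T((316,310)),s,S((418,141))), ray(t,T((316,310)),60),ray(s,S((418,141)),60))
print("lid", tri(t,T((410,136)),s,S((484,318))))
for a in [(42,178),(122,160),(142,255),(64,273)]: print("rest",ray(t,T(a),8))
for a in [(577,117),(656,153),(690,112)]: print("rest s",ray(s,S(a),8))
print("knob",tri(t,T((410,130)),s,S((485,291))))
print("cup",ray(t,T((465,268)),60)); print("oil",ray(t,(293,265),0)); print("slidebox",ray(t,(344,265),32)); print("tape",ray(t,(262,135),15)); print("can",ray(t,(141,263),185)); print("mouse",ray(t,(404,140),30))
E
```

```text
t [447.96428571 206.32142857] [440 186  17  41 140] [440.80057929 186.07054464] [454.82259973 225.70900712] [array([ 525.5, -260.8,   16. ]), array([ 580.6, -243.5,   16. ]), array([ 473.1, -277.1,   16. ])]
s [222.51914894 286.75319149] [201 276  43  23 235] [201.95245967 276.9929798 ] [242.81692053 296.38578451] [array([ 527.6, -261.7,   16. ]), array([ 470.6, -279.4,   16. ]), array([ 582. , -244.7,   16. ])]
handle tri [ 525.80385429 -261.16500759   13.49320128]
end [ 582.81929724 -243.56303096   15.23134727] junc [ 471.02872425 -277.13288211   10.12299736]
pot rim [489.84717501 102.05490661  52.20996143] [490.44192033 102.92469231  60.        ] [494.13937022  95.09775475  60.        ]
lid [661.37869948  10.24913297  13.15365014]
rest [626.7629057 372.4829321   8.       ]
rest [643.32955023 293.43827004   8.        ]
rest [549.19556272 273.83517735   8.        ]
rest [532.67263886 350.40249024   8.        ]
rest s [551.27865136 274.64798576   8.        ]
rest s [642.51238188 290.633191     8.        ]
rest s [631.21181166 364.52093625   8.        ]
knob [660.32210813  11.36534111  50.42926417]
cup [527.72739694 -36.73355673  60.        ]
oil [373.02132989 159.23970967   0.        ]
slidebox [372.66630015  21.96232858  32.        ]
tape [729.90074554 240.47931262  15.        ]
can [389.01623043 507.10187357 185.        ]
mouse [ 705.69862135 -145.94340681   30.        ]
```

Emit:
jog_arm --commands '[{"dx": 1, "dy": -0.35, "gripper": 0}, {"dx": 1, "dy": -0.35}, {"dx": 1, "dy": -0.35}, {"dx": 1, "dy": -0.35}, {"dx": 1, "dy": -0.35}, {"dx": 1, "dy": -0.35}, {"dx": 1, "dy": -0.35}, {"dx": 1, "dy": -0.35}, {"dx": 1, "dy": -0.35}, {"dx": 1, "dy": -0.35}]' --squeeze 25

```text
schema error: expected keys dx, dy, dz, ax, ay, az, gripper
```

Emit:
jog_arm --commands '[{"dx": 0.85, "dy": -0.33, "az": -0.13}, {}, {}]'

```text
schema error: expected keys dx, dy, dz, ax, ay, az, gripper
```

Run:
```python
from h import *
c=cams.camera("wrist"); s=manip.read_state(); print(s["eef_pos"],s["eef_rot"],s["clock"])
cv2.imwrite("pics/w1.png",np.clip(c["image"][:,:,::-1]*1.5,0,255).astype('uint8'))
m,ce,st=mask(c["image"],105,130,120)
yx=np.argwhere(m)[:,::-1].astype(float); d=np.linalg.svd(yx-yx.mean(0),full_matrices=False)[2][0]; q=(yx-yx.mean(0))@d
e=[ce,ce+d*q.min(),ce+d*q.max()]
print(st,e)
for z in (14,18): print([ray(c,p,z).round(1) for p in e])
```

```text
[ 151.3260004  -528.70483897  213.27654712] [-3.14125371e+00 -9.23708429e-06  2.78775525e-01] 0.3
[577 294   1   1   1] [array([577., 294.]), array([577., 294.]), array([577., 294.])]
[array([  98.8, -871.6,   14. ]), array([  98.8, -871.6,   14. ]), array([  98.8, -871.6,   14. ])]
[array([ 100. , -867.7,   18. ]), array([ 100. , -867.7,   18. ]), array([ 100. , -867.7,   18. ])]
```

View pics/w1.png

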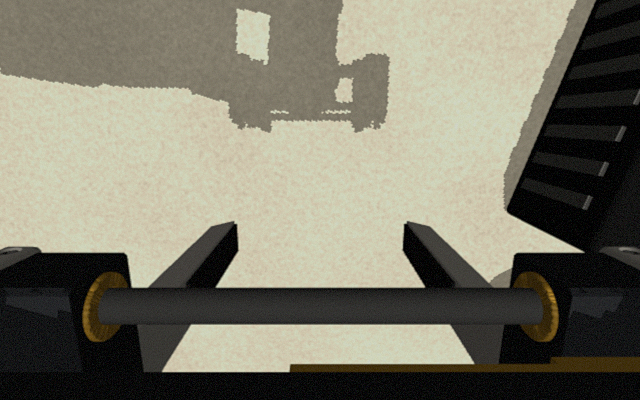

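The arm hasn't moved: the picture shows only the fingers and their shadow. Every row has to carry all seven keys.

Emit:
jog_arm --commands '[{"dx": 1, "dy": -0.35, "dz": 0, "ax": 0, "ay": 0, "az": 0, "gripper": 0}, {"dx": 1, "dy": -0.35, "dz": 0, "ax": 0, "ay": 0, "az": 0, "gripper": 0}, {"dx": 1, "dy": -0.35, "dz": 0, "ax": 0, "ay": 0, "az": 0, "gripper": 0}, {"dx": 1, "dy": -0.35, "dz": 0, "ax": 0, "ay": 0, "az": 0, "gripper": 0}, {"dx": 1, "dy": -0.35, "dz": 0, "ax": 0, "ay": 0, "az": 0, "gripper": 0}, {"dx": 1, "dy": -0.35, "dz": 0, "ax": 0, "ay": 0, "az": 0, "gripper": 0}, {"dx": 1, "dy": -0.35, "dz": 0, "ax": 0, "ay": 0, "az": 0, "gripper": 0}, {"dx": 1, "dy": -0.35, "dz": 0, "ax": 0, "ay": 0, "az": 0, "gripper": 0}, {"dx": 1, "dy": -0.35, "dz": 0, "ax": 0, "ay": 0, "az": 0, "gripper": 0}, {"dx": 1, "dy": -0.35, "dz": 0, "ax": 0, "ay": 0, "az": 0, "gripper": 0}]' --squeeze 25

```text
clock: 1.55
eef_pos: [498.4, -283.1, 213.4]
eef_rot: [-3.142, 0.0, 0.279]
wrist_force: [-0.2, -0.4, -0.0]
finger_gap: 93.8
finger_force: 0.0
```

Emit:
jog_arm --commands '[{"dx": 0.85, "dy": -0.33, "dz": 0, "ax": 0, "ay": 0, "az": -0.13, "gripper": 0}, {"dx": 0, "dy": 0, "dz": 0, "ax": 0, "ay": 0, "az": 0, "gripper": 0}, {"dx": 0, "dy": 0, "dz": 0, "ax": 0, "ay": 0, "az": 0, "gripper": 0}, {"dx": 0, "dy": 0, "dz": 0, "ax": 0, "ay": 0, "az": 0, "gripper": 0}]'

```text
clock: 2.05
eef_pos: [525.8, -262.8, 213.6]
eef_rot: [3.142, -0.0, 0.3]
wrist_force: [-0.4, 0.1, 1.2]
finger_gap: 93.6
finger_force: 0.0
```

Run:
```python
from h import *
c=cams.camera("wrist"); s=manip.read_state(); print(s["eef_pos"],s["eef_rot"],s["clock"])
cv2.imwrite("pics/w2.png",np.clip(c["image"][:,:,::-1]*1.5,0,255).astype('uint8'))
m,ce,st=mask(c["image"],105,130,120)
yx=np.argwhere(m)[:,::-1].astype(float); d=np.linalg.svd(yx-yx.mean(0),full_matrices=False)[2][0]; q=(yx-yx.mean(0))@d
e=[ce,ce+d*q.min(),ce+d*q.max()]
print(st,e)
for z in (14,18): print([ray(c,p,z).round(1) for p in e])
```

```text
[ 525.83721748 -262.73132662  213.58900612] [ 3.14142599e+00 -5.57003235e-06  3.00281270e-01] 2.1
[ 313  124   14  105 1381] [array([319.66328747, 174.83055757]), array([319.50714147, 123.98922872]), array([319.82663247, 228.01588866])]
[array([ 528.4, -261.7,   14. ]), array([ 581.9, -245. ,   14. ]), array([ 468.3, -280.5,   14. ])]
[array([ 529. , -261.5,   18. ]), array([ 581.9, -245. ,   18. ]), array([ 469.6, -280.1,   18. ])]
```

View pics/w2.png

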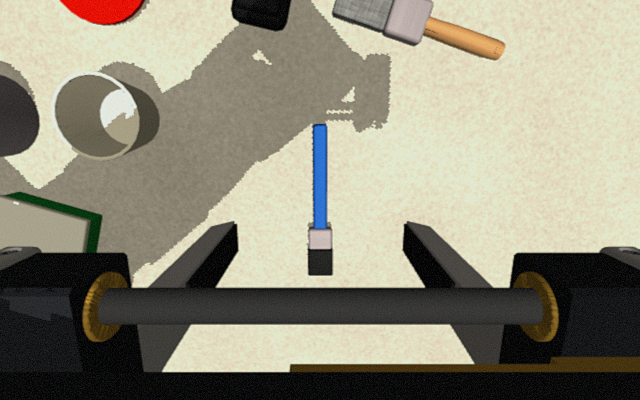

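The brush lies centred at column 320, between the fingers, and the handle spans rows 124 to 228. The TCP is right above the middle of the handle, so I'll descend and grip.

Emit:
jog_arm --commands '[{"dx": 0, "dy": 0, "dz": 1, "ax": 0, "ay": 0, "az": 0, "gripper": 0}, {"dx": 0, "dy": 0, "dz": 1, "ax": 0, "ay": 0, "az": 0, "gripper": 0}, {"dx": 0, "dy": 0, "dz": 1, "ax": 0, "ay": 0, "az": 0, "gripper": 0}, {"dx": 0, "dy": 0, "dz": 1, "ax": 0, "ay": 0, "az": 0, "gripper": 0}, {"dx": 0, "dy": 0, "dz": 0.5, "ax": 0, "ay": 0, "az": 0, "gripper": 0}, {"dx": 0, "dy": 0, "dz": 0.3, "ax": 0, "ay": 0, "az": 0, "gripper": 0}, {"dx": 0, "dy": 0, "dz": 0.25, "ax": 0, "ay": 0, "az": 0, "gripper": 0}, {"dx": 0, "dy": 0, "dz": 0, "ax": 0, "ay": 0, "az": 0, "gripper": 0}, {"dx": 0, "dy": 0, "dz": 0, "ax": 0, "ay": 0, "az": 0, "gripper": 0}]'

```text
clock: 3.22
eef_pos: [526.8, -262.3, 12.2]
eef_rot: [3.141, -0.001, 0.301]
wrist_force: [0.5, -0.2, -0.2]
finger_gap: 94.5
finger_force: 0.0
```

Emit:
jog_arm --commands '[{"dx": 0, "dy": 0, "dz": 0, "ax": 0, "ay": 0, "az": 0, "gripper": 1}, {"dx": 0, "dy": 0, "dz": 0, "ax": 0, "ay": 0, "az": 0, "gripper": 1}, {"dx": 0, "dy": 0, "dz": 0, "ax": 0, "ay": 0, "az": 0, "gripper": 1}, {"dx": 0, "dy": 0, "dz": 0, "ax": 0, "ay": 0, "az": 0, "gripper": 1}, {"dx": 0, "dy": 0, "dz": 0, "ax": 0, "ay": 0, "az": 0, "gripper": 1}, {"dx": 0, "dy": 0, "dz": 0, "ax": 0, "ay": 0, "az": 0, "gripper": 1}, {"dx": 0, "dy": 0, "dz": 0, "ax": 0, "ay": 0, "az": 0, "gripper": 1}, {"dx": 0, "dy": 0, "dz": 0, "ax": 0, "ay": 0, "az": 0, "gripper": 1}]' --squeeze 25

```text
clock: 4.22
eef_pos: [526.5, -262.0, 11.5]
eef_rot: [3.142, -0.0, 0.301]
wrist_force: [0.3, 0.8, 0.3]
finger_gap: 17.8
finger_force: 0.0
```

Emit:
jog_arm --commands '[{"dx": 0, "dy": 0, "dz": 0, "ax": 0, "ay": 0, "az": 0, "gripper": 1}, {"dx": 0, "dy": 0, "dz": 0, "ax": 0, "ay": 0, "az": 0, "gripper": 1}, {"dx": 0, "dy": 0, "dz": -0.2, "ax": 0, "ay": 0, "az": 0, "gripper": 1}, {"dx": 0, "dy": 0, "dz": -0.8, "ax": 0, "ay": 0, "az": 0, "gripper": 1}, {"dx": 0, "dy": 0, "dz": -1, "ax": 0, "ay": 0, "az": 0, "gripper": 1}, {"dx": 0, "dy": 0, "dz": -1, "ax": 0, "ay": 0, "az": 0, "gripper": 1}, {"dx": 0, "dy": 0, "dz": -1, "ax": 0, "ay": 0, "az": 0, "gripper": 1}, {"dx": 0, "dy": 0, "dz": -1, "ax": 0, "ay": 0, "az": 0, "gripper": 1}, {"dx": 0, "dy": 0, "dz": -1, "ax": 0, "ay": 0, "az": 0, "gripper": 1}]'

```text
clock: 5.35
eef_pos: [526.2, -261.9, 253.4]
eef_rot: [3.141, -0.0, 0.301]
wrist_force: [-0.2, -0.3, -0.3]
finger_gap: 15.8
finger_force: 25.0
```

Emit:
jog_arm --commands '[{"dx": 0.4, "dy": -0.9, "dz": 0, "ax": 0, "ay": 0, "az": 0, "gripper": 1}, {"dx": 0.4, "dy": -0.9, "dz": 0, "ax": 0, "ay": 0, "az": 0, "gripper": 1}, {"dx": 0.4, "dy": -0.9, "dz": 0, "ax": 0, "ay": 0, "az": 0, "gripper": 1}, {"dx": 0.4, "dy": -0.9, "dz": 0, "ax": 0, "ay": 0, "az": 0, "gripper": 1}, {"dx": 0.4, "dy": -0.9, "dz": 0, "ax": 0, "ay": 0, "az": 0.57, "gripper": 1}, {"dx": 0, "dy": 0, "dz": 0, "ax": 0, "ay": 0, "az": 0, "gripper": 1}, {"dx": 0, "dy": 0, "dz": 0, "ax": 0, "ay": 0, "az": 0, "gripper": 1}, {"dx": 0, "dy": 0, "dz": 0, "ax": 0, "ay": 0, "az": 0, "gripper": 1}]'

```text
clock: 6.35
eef_pos: [549.3, -67.4, 251.5]
eef_rot: [3.141, 0.0, 0.201]
wrist_force: [0.2, 0.2, -0.7]
finger_gap: 15.7
finger_force: 25.0
```

Run:
```python
from h import *
import pickle
c=cams.camera("wrist"); s=manip.read_state(); print(s["eef_pos"],s["eef_rot"],s["clock"],s["finger_gap"],s["finger_force"])
pickle.dump(c,open("w3.pkl","wb"))
cv2.imwrite("pics/w3.png",cv2.resize(np.clip(c["image"][:,:,::-1]*1.4,0,255).astype('uint8'),(800,500)))
```

```text
[549.2803994  -67.32639203 251.50570873] [3.14152170e+00 4.60932314e-06 2.01300665e-01] 6.4 15.756984146846527 24.999720454216003
```

View pics/w3.png

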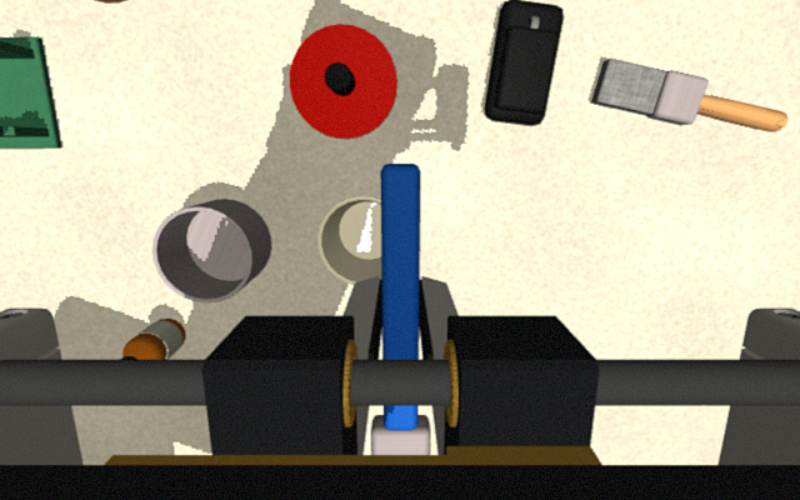

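The brush is held level. The pot rim is an ellipse centred about (203,254), the lid disc about (344,81) and the knob top about (340,78).

Run:
```python
from h import *
import pickle
c=pickle.load(open("w3.pkl","rb")); s=cams.camera("scene"); t=cams.camera("top")
q=lambda x,y:np.array([x,y])/1.25-.1
S=lambda p:np.array(p)/2.8+[170,140]-.3
T=lambda p:np.array(p)/2.8+[200,110]-.3
print("pot",[ray(c,q(203.5,254),z).round(1) for z in(55,60)],tri(c,q(203.5,254),s,S((418,141))))
print([ray(c,q(*p),60).round(1) for p in [(154,250),(253,258),(203,301),(204,206)]])
print("lid",ray(c,q(344,81),16),tri(c,q(344,81),s,S((484,318))),tri(c,q(344,81),t,T((410,136))))
m,ce,st=mask(c["image"],0,10,150); y,x=np.nonzero(m); print("lid seg",ray(c,cv2.fitEllipse(cv2.convexHull(np.stack([x,y],1).astype(np.float32)))[0],16))
print("knob",ray(c,q(340,78),50))
```

```text
pot [array([484.7, 102.3,  55. ]), array([486.4, 100.1,  60. ])] [479.75665031 109.23479713  39.70844835]
[array([481.2, 144. ,  60. ]), array([491.6,  56. ,  60. ]), array([441.4,  96.3,  60. ]), array([530. , 103.8,  60. ])]
lid [661.32622679   7.92858847  16.        ] [661.88473582   8.77860083  14.80754966] [662.99028366   9.88155651   3.66106088]
lid seg [661.1361439    8.86603327  16.        ]
knob [658.92113775   6.37940042  50.        ]
```

Emit:
jog_arm --commands '[{"dx": 0.22, "dy": -0.88, "dz": 0, "ax": 0, "ay": 0, "az": 0, "gripper": 1}, {"dx": 0.22, "dy": -0.88, "dz": 0, "ax": 0, "ay": 0, "az": 0, "gripper": 1}, {"dx": 0.22, "dy": -0.88, "dz": 0, "ax": 0, "ay": 0, "az": 0, "gripper": 1}, {"dx": 0.22, "dy": -0.88, "dz": 0, "ax": 0, "ay": 0, "az": 0, "gripper": 1}, {"dx": 0.22, "dy": -0.88, "dz": 0, "ax": 0, "ay": 0, "az": 0, "gripper": 1}, {"dx": 0, "dy": 0, "dz": 0, "ax": 0, "ay": 0, "az": 0, "gripper": 1}]'

```text
clock: 7.25
eef_pos: [557.1, 116.3, 251.3]
eef_rot: [-3.141, 0.0, 0.204]
wrist_force: [-0.1, 0.5, -0.4]
finger_gap: 15.7
finger_force: 25.0
```

Emit:
jog_arm --commands '[{"dx": 0, "dy": 0, "dz": 0, "ax": 0, "ay": 1, "az": 0, "gripper": 1}, {"dx": 0, "dy": 0, "dz": 0, "ax": 0, "ay": 1, "az": 0, "gripper": 1}, {"dx": 0, "dy": 0, "dz": 0, "ax": 0, "ay": 1, "az": 0, "gripper": 1}, {"dx": 0, "dy": 0, "dz": 0, "ax": 0, "ay": 1, "az": 0, "gripper": 1}, {"dx": 0, "dy": 0, "dz": 0, "ax": 0, "ay": 1, "az": 0, "gripper": 1}, {"dx": 0, "dy": 0, "dz": 0, "ax": 0, "ay": 0, "az": 0, "gripper": 1}, {"dx": 0, "dy": 0, "dz": 0, "ax": 0, "ay": 0, "az": 0, "gripper": 1}]'

```text
clock: 8.12
eef_pos: [557.8, 114.5, 252.3]
eef_rot: [3.142, -0.87, 0.202]
wrist_force: [0.6, 0.4, -0.5]
finger_gap: 15.9
finger_force: 25.0
```

Run:
```python
from h import *
from scipy.spatial.transform import Rotation as R
s=manip.read_state(); r=R.from_euler('xyz',s["eef_rot"]); p=s["eef_pos"]
print(p,s["eef_rot"],s["joints"].round(2),s["finger_force"])
tip=p+r.apply([-121,0,2.5]); print("tip",tip)
print("shift tool for tip->",r.inv().apply(np.array([483,98,42])-tip))
c=cams.camera("scene"); uv=proj(c,tip); print(uv)
i=c["image"][90:260,230:430,::-1]; cv2.imwrite("pics/s2.png",cv2.resize(np.clip(i*1.5,0,255).astype('uint8'),None,fx=3.5,fy=3.5))
```

```text
[557.75820274 114.5148103  252.2740022 ] [ 3.14155822 -0.87026979  0.20208566] [ 0.1  -0.05  2.05  0.27  0.28  1.25] 24.999927878379822
tip [483.21879863  99.24291623 158.1576036 ]
shift tool for tip-> [-89.10180675   1.1711413   74.52300348]
[317.14373075 160.14114185]
```

View pics/s2.png

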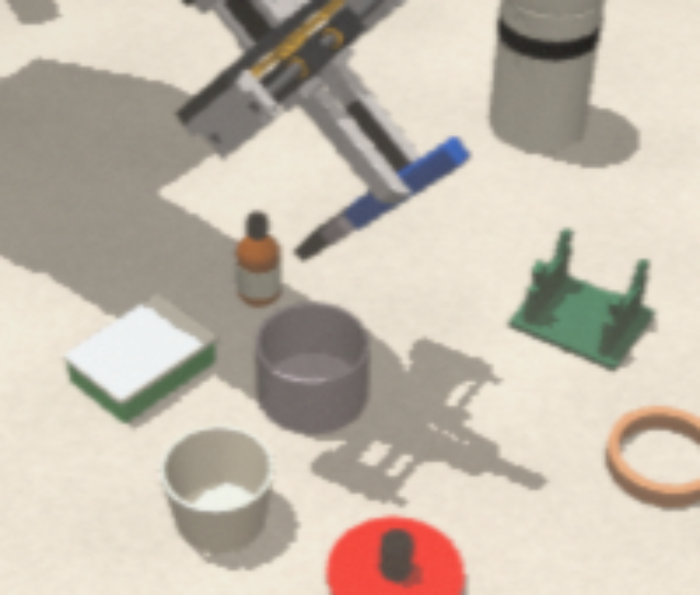

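The predicted tip pixel matches the picture at crop (303,250). Joint 5 is close to its lower limit, so I'll take a little tilt off before descending.

Emit:
jog_arm --commands '[{"dx": 0, "dy": 0, "dz": 0, "ax": 0, "ay": -0.7, "az": 0, "gripper": 1}, {"dx": 0, "dy": 0, "dz": 0, "ax": 0, "ay": 0, "az": 0, "gripper": 1}]'

```text
clock: 8.43
eef_pos: [558.6, 114.9, 253.1]
eef_rot: [3.141, -0.752, 0.203]
wrist_force: [1.3, 0.2, -1.3]
finger_gap: 15.8
finger_force: 25.0
```

```bash
cat > st.py <<'E'
import sys
from h import *
from scipy.spatial.transform import Rotation as R
s=manip.read_state(); r=R.from_euler('xyz',s["eef_rot"]); p=s["eef_pos"]
print(p,s["eef_rot"],s["joints"].round(2),s["finger_force"],s["clock"])
tip=p+r.apply([-121,0,2.5]); print("tip",tip)
print("shift",(r.inv().apply(np.array(eval(sys.argv[1]))-(tip if len(sys.argv)>2 else p))/40).round(2))
E
python3 st.py "[478,98,45]" tip
```

```text
[558.62211714 114.94548643 253.11282733] [ 3.14088073 -0.75195242  0.20259997] [ 0.11 -0.03  1.97  0.14  0.45  1.37] 24.999859035015106 8.425
tip [473.7295802   97.50519115 168.63594723]
shift [-2.03  0.01  2.33]
```

Emit:
jog_arm --commands '[{"dx": -0.34, "dy": 0, "dz": 0.39, "ax": 0, "ay": 0, "az": 0, "gripper": 1}, {"dx": -0.34, "dy": 0, "dz": 0.39, "ax": 0, "ay": 0, "az": 0, "gripper": 1}, {"dx": -0.34, "dy": 0, "dz": 0.39, "ax": 0, "ay": 0, "az": 0, "gripper": 1}, {"dx": 0, "dy": 0, "dz": 0, "ax": 0, "ay": 0, "az": 0, "gripper": 1}]'

```text
clock: 8.93
eef_pos: [558.7, 115.2, 187.9]
eef_rot: [-3.141, -0.749, 0.202]
wrist_force: [0.9, 0.4, -0.2]
finger_gap: 15.6
finger_force: 25.0
```

```bash
python3 st.py "[478,98,45]" tip
```

```text
[558.7338167  115.20244914 187.91086313] [-3.14132231 -0.74883693  0.20187921] [0.11 0.06 2.05 0.22 0.29 1.29] 24.999766051769257 8.925
tip [473.57081023  97.77306345 103.70439756]
shift [-0.92  0.02  1.15]
```

Emit:
jog_arm --commands '[{"dx": -0.18, "dy": 0, "dz": 0.22, "ax": 0, "ay": 0, "az": 0, "gripper": 1}, {"dx": -0.18, "dy": 0, "dz": 0.22, "ax": 0, "ay": 0, "az": 0, "gripper": 1}, {"dx": -0.18, "dy": 0, "dz": 0.22, "ax": 0, "ay": 0, "az": 0, "gripper": 1}, {"dx": -0.18, "dy": 0, "dz": 0.23, "ax": 0, "ay": 0, "az": 0, "gripper": 1}, {"dx": -0.18, "dy": 0, "dz": 0.23, "ax": 0, "ay": 0, "az": 0, "gripper": 1}, {"dx": 0, "dy": 0, "dz": 0, "ax": 0, "ay": 0, "az": 0, "gripper": 1}, {"dx": 0, "dy": 0, "dz": 0, "ax": 0, "ay": 0, "az": 0, "gripper": 1}]'

```text
clock: 9.8
eef_pos: [563.5, 116.1, 132.4]
eef_rot: [3.142, -0.751, 0.202]
wrist_force: [0.0, -0.3, -0.7]
finger_gap: 15.5
finger_force: 25.0
```

```bash
python3 st.py "[478,98,45]" tip
python3 - <<'E'
from h import *
c=cams.camera("scene")
i=c["image"][120:240,260:400,::-1]; cv2.imwrite("pics/s3.png",cv2.resize(np.clip(i*1.8,0,255).astype('uint8'),None,fx=5,fy=5,interpolation=cv2.INTER_CUBIC))
E
```

```text
[563.50365963 116.13221934 132.41063703] [ 3.14150256 -0.75094886  0.20202619] [0.11 0.17 2.08 0.42 0.15 1.09] 24.99986171722412 9.8
tip [478.51780722  98.72515739  48.02077339]
shift [-0.06  0.02  0.04]
```

View pics/s3.png

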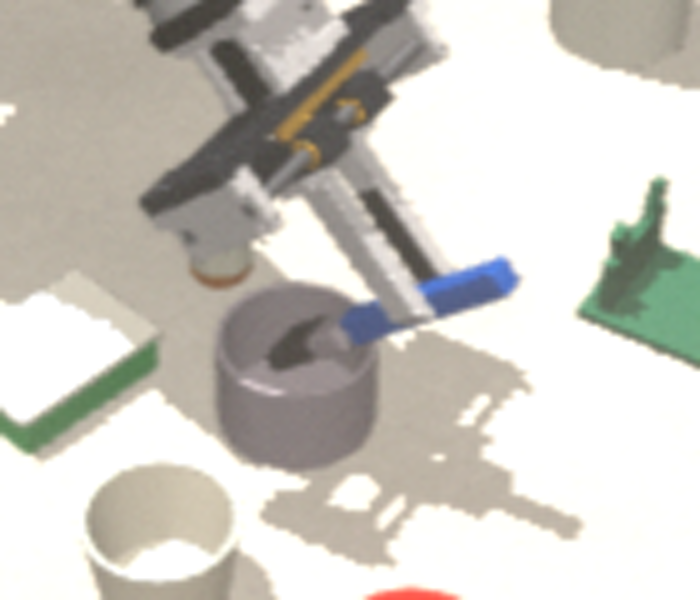

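The bristles are inside the pot, tip at about crop (272,355), with nothing touching. I'll go 5 mm deeper for margin, hold, then retreat along the same path.

Emit:
jog_arm --commands '[{"dx": -0.09, "dy": 0, "dz": 0.09, "ax": 0, "ay": 0, "az": 0, "gripper": 1}, {"dx": 0, "dy": 0, "dz": 0, "ax": 0, "ay": 0, "az": 0, "gripper": 1}, {"dx": 0, "dy": 0, "dz": 0, "ax": 0, "ay": 0, "az": 0, "gripper": 1}, {"dx": 0, "dy": 0, "dz": 0, "ax": 0, "ay": 0, "az": 0, "gripper": 1}, {"dx": 0, "dy": 0, "dz": 0, "ax": 0, "ay": 0, "az": 0, "gripper": 1}]'

```text
clock: 10.48
eef_pos: [563.2, 116.1, 127.2]
eef_rot: [3.142, -0.751, 0.202]
wrist_force: [0.1, -0.3, -0.9]
finger_gap: 16.0
finger_force: 25.0
```

Emit:
jog_arm --commands '[{"dx": 0.25, "dy": 0, "dz": -0.27, "ax": 0, "ay": 0, "az": 0, "gripper": 1}, {"dx": 0.25, "dy": 0, "dz": -0.27, "ax": 0, "ay": 0, "az": 0, "gripper": 1}, {"dx": 0.35, "dy": 0, "dz": -0.38, "ax": 0, "ay": 0, "az": 0, "gripper": 1}, {"dx": 0.35, "dy": 0, "dz": -0.38, "ax": 0, "ay": 0, "az": 0, "gripper": 1}, {"dx": 0.35, "dy": 0, "dz": -0.38, "ax": 0, "ay": 0, "az": 0, "gripper": 1}, {"dx": 0.35, "dy": 0, "dz": -0.38, "ax": 0, "ay": 0, "az": 0, "gripper": 1}, {"dx": 0, "dy": 0, "dz": 0, "ax": 0, "ay": 0, "az": 0, "gripper": 1}]'

```text
clock: 11.35
eef_pos: [563.0, 116.0, 240.5]
eef_rot: [3.141, -0.753, 0.202]
wrist_force: [-0.5, 0.0, -1.2]
finger_gap: 15.7
finger_force: 25.0
```

Emit:
jog_arm --commands '[{"dx": 0, "dy": 0, "dz": 0, "ax": 0, "ay": -1, "az": 0, "gripper": 1}, {"dx": 0, "dy": 0, "dz": 0, "ax": 0, "ay": -1, "az": 0, "gripper": 1}, {"dx": 0, "dy": 0, "dz": 0, "ax": 0, "ay": -1, "az": 0, "gripper": 1}, {"dx": 0, "dy": 0, "dz": 0, "ax": 0, "ay": -1, "az": 0, "gripper": 1}, {"dx": 0, "dy": 0, "dz": 0, "ax": 0, "ay": -0.3, "az": 0, "gripper": 1}, {"dx": 0, "dy": 0, "dz": 0, "ax": 0, "ay": 0, "az": 0, "gripper": 1}, {"dx": 0, "dy": 0, "dz": 0, "ax": 0, "ay": 0, "az": 0, "gripper": 1}]'

```text
clock: 12.22
eef_pos: [562.3, 116.0, 238.4]
eef_rot: [-3.141, -0.0, 0.202]
wrist_force: [-1.0, 0.8, -0.3]
finger_gap: 15.9
finger_force: 25.0
```

```bash
python3 st.py "[588,150,240]"
python3 - <<'E'
from h import *
import pickle
c=cams.camera("wrist"); pickle.dump(c,open("w4.pkl","wb"))
cv2.imwrite("pics/w4.png",cv2.resize(np.clip(c["image"][:,:,::-1]*1.4,0,255).astype('uint8'),(800,500)))
m,ce,st=mask(c["image"],60,95,60,(0,0,300,240)); print(st,m.sum())
E
```

```text
[562.30203815 115.9785086  238.39471352] [-3.14133795e+00 -3.98792806e-04  2.02197176e-01] [0.14 0.34 1.42 0.   1.39 1.51] 24.999688267707825 12.225
tip [443.76794455  91.6798449  235.84645987]
shift [ 0.8  -0.7  -0.04]
[  90   74  102   86 6199] 6199
```

Run:
```python
import pickle,cv2,numpy as np
c=pickle.load(open("w4.pkl","rb"))
i=c["image"][64:164,80:210,::-1]
i=np.clip(i.astype(float)*2,0,255).astype('uint8')
cv2.imwrite("pics/w4c.png",cv2.resize(i,None,fx=6,fy=6,interpolation=cv2.INTER_CUBIC))
```

```text
(no output)
```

View pics/w4c.png

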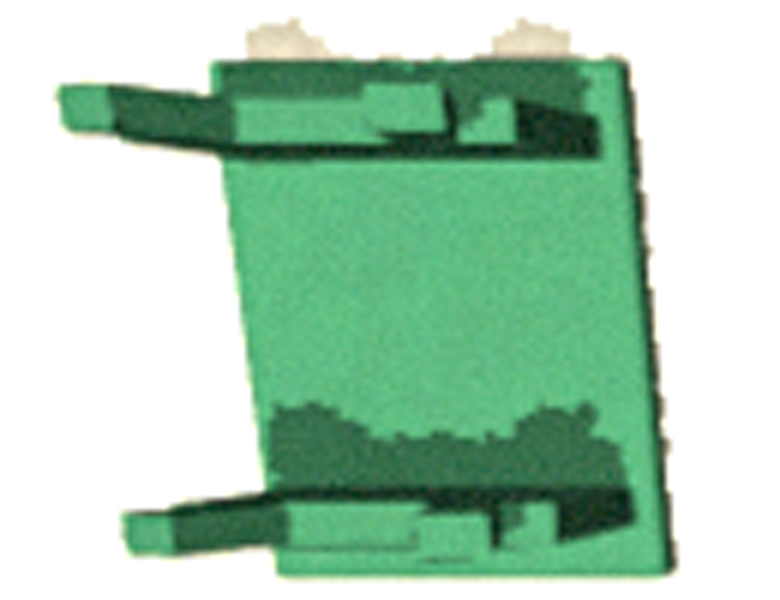

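The base corners are at crop (214,62), (627,60), (670,572) and (278,575). The notch openings at the wall tops run from u 113 to 365 at v 108, and from 178 to 417 at v 535. The floors' left edges are at u 232 and 288.

Run:
```python
from h import *
import pickle
c=pickle.load(open("w4.pkl","rb"))
q=lambda x,y:np.array([x,y])/6+[80,64]-.42
b=np.array([ray(c,q(*p),8) for p in[(214,62),(627,60),(670,572),(278,575)]]); print(b.round(1),b.mean(0))
d=(b[0]+b[1]-b[2]-b[3]); print("yaw base",np.arctan2(d[1],d[0]))
T=[ray(c,q(*p),68) for p in[(239,108),(297.5,535)]]; d=T[0]-T[1]; print("top",T,(T[0]+T[1])/2,np.hypot(*d[:2]),np.arctan2(d[1],d[0]))
F=[ray(c,q(*p),45) for p in[(301,120),(355,525)]]; d=F[0]-F[1];print("floor",F,(F[0]+F[1])/2,np.arctan2(d[1],d[0]))
t=cams.camera("top"); g=lambda p:np.array(p)/2.8+[200,110]-.3
B=[(42,178),(122,160),(142,255),(64,273)]; W=[(214,62),(627,60),(670,572),(278,575)]
print("height of base corners", [round(tri(c,q(*w),t,g(p))[2]) for w,p in zip(W,B)])
```

```text
[[627.4 367.8   8. ]
 [643.5 290.9   8. ]
 [548.  271.6   8. ]
 [531.5 348.9   8. ]] [587.59709248 319.8199958    8.        ]
yaw base 0.1964376927991805
top [array([620.80408186, 327.64596625,  68.        ]), array([553.08570745, 313.2404298 ,  68.        ])] [586.94489465 320.44319802  68.        ] 69.23364582262714 0.2096027140500099
floor [array([620.65063216, 330.35492439,  45.        ]), array([552.13110254, 315.56380979,  45.        ])] [586.39086735 322.95936709  45.        ] 0.21260483549380527
height of base corners [-4, -1, 7, 7]
```

Emit:
jog_arm --commands '[{"dx": 0.33, "dy": -0.97, "dz": 0, "ax": 0, "ay": 0, "az": 0, "gripper": 1}, {"dx": 0.33, "dy": -0.97, "dz": 0, "ax": 0, "ay": 0, "az": 0, "gripper": 1}, {"dx": 0.33, "dy": -0.97, "dz": 0, "ax": 0, "ay": 0, "az": 0, "gripper": 1}, {"dx": 0.33, "dy": -0.97, "dz": 0, "ax": 0, "ay": 0, "az": 0, "gripper": 1}, {"dx": 0.33, "dy": -0.97, "dz": 0, "ax": 0, "ay": 0, "az": 0, "gripper": 1}, {"dx": 0, "dy": 0, "dz": 1, "ax": 0, "ay": 0, "az": 0, "gripper": 1}, {"dx": 0, "dy": 0, "dz": 1, "ax": 0, "ay": 0, "az": 0, "gripper": 1}, {"dx": 0, "dy": 0, "dz": 1, "ax": 0, "ay": 0, "az": 0, "gripper": 1}, {"dx": 0, "dy": 0, "dz": 0, "ax": 0, "ay": 0, "az": 0, "gripper": 1}, {"dx": 0, "dy": 0, "dz": 0, "ax": 0, "ay": 0, "az": 0, "gripper": 1}]'

```text
clock: 13.58
eef_pos: [589.0, 319.5, 121.3]
eef_rot: [-3.141, -0.003, 0.202]
wrist_force: [0.4, 0.0, -0.4]
finger_gap: 15.7
finger_force: 25.0
```

```bash
python3 st.py "[588.3,320.4,58]"
python3 - <<'E'
from h import *
c=cams.camera("wrist")
m,ce,st=mask(c["image"],105,130,120); print(ce,st, manip.read_state()["finger_gap"])
yx=np.argwhere(m)[:,::-1]; e=yx[yx[:,1]<st[1]+3].mean(0); 
z=manip.read_state()["eef_pos"][2]+6.5
print("handle end",ray(c,e,z), "expected mid", ray(c,e,z)-60*np.array([.98,.2,0]))
E
```

```text
[588.95268417 319.54539326 121.31329181] [-3.14089986e+00 -2.69833189e-03  2.01995969e-01] [0.44 0.64 1.24 0.   1.26 1.81] 24.999780356884003 13.575
tip [470.41953824 295.27289275 118.48680375]
shift [-0.02 -0.02  1.58]
[320.05063021 208.23926511] [ 304  131   33  157 4681] 15.812893802117353
handle end [646.02234756 330.76326183 128.15945898] expected mid [587.22234756 318.76326183 128.15945898]
```

Emit:
jog_arm --commands '[{"dx": 0, "dy": -0.03, "dz": 0.5, "ax": 0, "ay": 0, "az": 0, "gripper": 1}, {"dx": 0, "dy": 0, "dz": 0.4, "ax": 0, "ay": 0, "az": 0, "gripper": 1}, {"dx": 0, "dy": 0, "dz": 0.3, "ax": 0, "ay": 0, "az": 0, "gripper": 1}, {"dx": 0, "dy": 0, "dz": 0.15, "ax": 0, "ay": 0, "az": 0, "gripper": 1}, {"dx": 0, "dy": 0, "dz": 0.12, "ax": 0, "ay": 0, "az": 0, "gripper": 1}, {"dx": 0, "dy": 0, "dz": 0.1, "ax": 0, "ay": 0, "az": 0, "gripper": 1}, {"dx": 0, "dy": 0, "dz": 0, "ax": 0, "ay": 0, "az": 0, "gripper": 1}, {"dx": 0, "dy": 0, "dz": 0, "ax": 0, "ay": 0, "az": 0, "gripper": 1}]'

```text
clock: 14.62
eef_pos: [588.2, 320.5, 56.5]
eef_rot: [-3.141, -0.0, 0.202]
wrist_force: [0.4, -0.2, -0.0]
finger_gap: 15.6
finger_force: 25.0
```

Emit:
jog_arm --commands '[{"dx": 0, "dy": 0, "dz": 0.03, "ax": 0, "ay": 0, "az": 0, "gripper": 1}, {"dx": 0, "dy": 0, "dz": 0, "ax": 0, "ay": 0, "az": 0, "gripper": 1}, {"dx": 0, "dy": 0, "dz": 0, "ax": 0, "ay": 0, "az": 0, "gripper": 1}]'

```text
clock: 15.0
eef_pos: [588.2, 320.5, 56.4]
eef_rot: [-3.141, -0.001, 0.202]
wrist_force: [-4.2, -2.6, 9.7]
finger_gap: 15.8
finger_force: 25.0
```

Contact: the wrist reads 9.7 N upward. I'll release gradually.

Emit:
jog_arm --commands '[{"dx": 0, "dy": 0, "dz": -0.01, "ax": 0, "ay": 0, "az": 0, "gripper": 0.8}, {"dx": 0, "dy": 0, "dz": 0, "ax": 0, "ay": 0, "az": 0, "gripper": 0.6}, {"dx": 0, "dy": 0, "dz": 0, "ax": 0, "ay": 0, "az": 0, "gripper": 0.5}, {"dx": 0, "dy": 0, "dz": 0, "ax": 0, "ay": 0, "az": 0, "gripper": 0.5}, {"dx": 0, "dy": 0, "dz": 0, "ax": 0, "ay": 0, "az": 0, "gripper": 0.5}, {"dx": 0, "dy": 0, "dz": 0, "ax": 0, "ay": 0, "az": 0, "gripper": 0.5}]'

```text
clock: 15.75
eef_pos: [588.1, 320.4, 55.5]
eef_rot: [-3.142, 0.0, 0.202]
wrist_force: [-0.3, 0.1, -0.2]
finger_gap: 46.7
finger_force: 0.0
```

Emit:
jog_arm --commands '[{"dx": 0, "dy": 0, "dz": -0.3, "ax": 0, "ay": 0, "az": 0, "gripper": 0.5}, {"dx": 0, "dy": 0, "dz": -1, "ax": 0, "ay": 0, "az": 0, "gripper": 0.5}, {"dx": 0, "dy": 0, "dz": -1, "ax": 0, "ay": 0, "az": 0, "gripper": 0.3}, {"dx": 0, "dy": 0, "dz": -1, "ax": 0, "ay": 0, "az": 0, "gripper": 0.3}, {"dx": 0, "dy": 0, "dz": -1, "ax": 0, "ay": 0, "az": 0, "gripper": 0.3}, {"dx": 0, "dy": 0, "dz": 0, "ax": 0, "ay": 0, "az": 0, "gripper": 0.3}, {"dx": 0, "dy": 0, "dz": 0, "ax": 0, "ay": 0, "az": 0, "gripper": 0.3}]'

```text
clock: 16.62
eef_pos: [587.8, 320.3, 227.2]
eef_rot: [3.141, 0.001, 0.202]
wrist_force: [-0.4, 0.2, -0.2]
finger_gap: 65.5
finger_force: 0.0
```

```bash
python3 st.py "[660.5,9,230]"
python3 - <<'E'
from h import *
c=cams.camera("wrist")
def ends(c,z,roi=None):
    m,ce,st=mask(c["image"],105,130,120,roi)
    yx=np.argwhere(m)[:,::-1].astype(float); d=np.linalg.svd(yx-yx.mean(0),full_matrices=False)[2][0]; q=(yx-yx.mean(0))@d
    a,b=[ray(c,ce+d*v,z) for v in (q.min(),q.max())]; print(a.round(1),b.round(1),((a+b)/2).round(1),np.arctan2(*(a-b)[1::-1]), st); return ce
a=ends(c,62); s=cams.camera("scene"); 
try: b=ends(s,60,(330,140,120,80)); print("tri",tri(c,a,s,b))
except Exception as e: print(e)
E
```

```text
[587.83636425 320.30878385 227.19901975] [3.14146429e+00 5.00124000e-04 2.01968393e-01] [ 0.44  0.57  1.11 -0.    1.46  1.81] 0.0 16.625
tip [469.29471052 296.0358515  224.75953509]
shift [ 0.22  7.99 -0.07]
[645.  331.8  62. ] [529.2 308.1  62. ] [587.1 319.9  62. ] 0.20165763224249894 [ 312  125   16  114 1661]
[532.9 309.1  60. ] [645.  332.5  60. ] [589.  320.8  60. ] -2.935521348704086 [380 159  37  17 117]
tri [591.25502899 320.98281744  60.27914462]
```

The brush is seated: mid about (587,320), yaw 0.202, handle top near 60 mm. Next is the lid.

Emit:
jog_arm --commands '[{"dx": 0.03, "dy": 1, "dz": 0, "ax": 0, "ay": 0, "az": 0, "gripper": 0.3}, {"dx": 0.03, "dy": 1, "dz": 0, "ax": 0, "ay": 0, "az": 0, "gripper": 0.3}, {"dx": 0.03, "dy": 1, "dz": 0, "ax": 0, "ay": 0, "az": 0, "gripper": 0.3}, {"dx": 0.03, "dy": 1, "dz": 0, "ax": 0, "ay": 0, "az": 0, "gripper": 0.3}, {"dx": 0.03, "dy": 1, "dz": 0, "ax": 0, "ay": 0, "az": 0, "gripper": 0.3}, {"dx": 0.03, "dy": 1, "dz": 0, "ax": 0, "ay": 0, "az": 0, "gripper": 0.3}, {"dx": 0.03, "dy": 1, "dz": 0, "ax": 0, "ay": 0, "az": 0, "gripper": 0.3}, {"dx": 0.03, "dy": 1, "dz": 0, "ax": 0, "ay": 0, "az": 0, "gripper": 0.3}, {"dx": 0, "dy": 0, "dz": 0, "ax": 0, "ay": 0, "az": 0, "gripper": 0.3}, {"dx": 0, "dy": 0, "dz": 0, "ax": 0, "ay": 0, "az": 0, "gripper": 0.3}]'

```text
clock: 17.98
eef_pos: [661.4, 9.4, 226.8]
eef_rot: [-3.141, 0.001, 0.202]
wrist_force: [-0.5, -0.0, 0.5]
finger_gap: 65.9
finger_force: 0.0
```

```bash
python3 st.py "[660.5,9,32]"
python3 - <<'E'
from h import *
import pickle
c=cams.camera("wrist"); pickle.dump(c,open("w5.pkl","wb"))
m,ce,st=mask(c["image"],0,10,120); y,x=np.nonzero(m); h=cv2.convexHull(np.stack([x,y],1).astype(np.float32)); e=cv2.fitEllipse(h)
print(st,e,"disc",ray(c,e[0],16))
# knob: dark inside hull
f=np.zeros(m.shape,np.uint8); cv2.fillConvexPoly(f,h.astype(int),1); k=(c["image"].max(2)<45)&(f>0)
n,l,s2,c2=cv2.connectedComponentsWithStats(k.astype(np.uint8)); j=1+np.argmax(s2[1:,4]); print("knob",s2[j],c2[j],ray(c,c2[j],33))
E
```

```text
[661.40620647   9.38372996 226.78928471] [-3.14111011e+00  1.12825188e-03  2.02081737e-01] [-0.04  0.55  1.14  0.    1.45  1.33] 0.0 17.975
tip [542.86552042 -14.9014448  224.42580504]
shift [-0.02  0.01  4.87]
[ 278  134   85   84 5130] ((320.0392150878906, 175.48558044433594), (84.2037582397461, 84.88800048828125), 75.02278137207031) disc [661.40255245   9.18288091  16.        ]
knob [310 168  21  24 397] [319.92947103 179.97229219] [659.25096904   8.84996973  33.        ]
```

Emit:
jog_arm --commands '[{"dx": 0, "dy": 0, "dz": 1, "ax": 0, "ay": 0, "az": 0, "gripper": 0.3}, {"dx": 0, "dy": 0, "dz": 1, "ax": 0, "ay": 0, "az": 0, "gripper": 0.3}, {"dx": 0, "dy": 0, "dz": 1, "ax": 0, "ay": 0, "az": 0, "gripper": 0.3}, {"dx": 0, "dy": 0, "dz": 0.8, "ax": 0, "ay": 0, "az": 0, "gripper": 0.3}, {"dx": 0, "dy": 0, "dz": 0.6, "ax": 0, "ay": 0, "az": 0, "gripper": 0.3}, {"dx": 0, "dy": 0, "dz": 0.45, "ax": 0, "ay": 0, "az": 0, "gripper": 0.3}, {"dx": 0, "dy": 0, "dz": 0, "ax": 0, "ay": 0, "az": 0, "gripper": 0.3}, {"dx": 0, "dy": 0, "dz": 0, "ax": 0, "ay": 0, "az": 0, "gripper": 0.3}]'

```text
clock: 19.02
eef_pos: [662.2, 9.1, 34.6]
eef_rot: [3.141, -0.001, 0.202]
wrist_force: [-0.2, -0.9, -0.1]
finger_gap: 66.0
finger_force: 0.0
```

Emit:
jog_arm --commands '[{"dx": 0, "dy": 0, "dz": 0, "ax": 0, "ay": 0, "az": 0, "gripper": 1}, {"dx": 0, "dy": 0, "dz": 0, "ax": 0, "ay": 0, "az": 0, "gripper": 1}, {"dx": 0, "dy": 0, "dz": 0, "ax": 0, "ay": 0, "az": 0, "gripper": 1}, {"dx": 0, "dy": 0, "dz": 0, "ax": 0, "ay": 0, "az": 0, "gripper": 1}, {"dx": 0, "dy": 0, "dz": 0, "ax": 0, "ay": 0, "az": 0, "gripper": 1}, {"dx": 0, "dy": 0, "dz": 0, "ax": 0, "ay": 0, "az": 0, "gripper": 1}, {"dx": 0, "dy": 0, "dz": 0, "ax": 0, "ay": 0, "az": 0, "gripper": 1}]' --squeeze 25

```text
clock: 19.9
eef_pos: [661.7, 8.9, 33.5]
eef_rot: [3.142, -0.0, 0.202]
wrist_force: [-0.6, -0.3, 1.1]
finger_gap: 23.5
finger_force: 25.0
```

Emit:
jog_arm --commands '[{"dx": 0, "dy": 0, "dz": -0.2, "ax": 0, "ay": 0, "az": 0, "gripper": 1}, {"dx": 0, "dy": 0, "dz": -0.8, "ax": 0, "ay": 0, "az": 0, "gripper": 1}, {"dx": 0, "dy": 0, "dz": -1, "ax": 0, "ay": 0, "az": 0, "gripper": 1}, {"dx": 0, "dy": 0, "dz": -1, "ax": 0, "ay": 0, "az": 0, "gripper": 1}, {"dx": 0, "dy": 0, "dz": -1, "ax": 0, "ay": 0, "az": 0, "gripper": 1}, {"dx": 0, "dy": 0, "dz": -0.4, "ax": 0, "ay": 0, "az": 0, "gripper": 1}, {"dx": 0, "dy": 0, "dz": 0, "ax": 0, "ay": 0, "az": 0, "gripper": 1}]'

```text
clock: 20.78
eef_pos: [661.8, 8.9, 209.7]
eef_rot: [3.141, -0.001, 0.202]
wrist_force: [-0.2, 0.2, -2.0]
finger_gap: 23.6
finger_force: 25.0
```

Emit:
jog_arm --commands '[{"dx": -0.9, "dy": -0.44, "dz": 0, "ax": 0, "ay": 0, "az": 0, "gripper": 1}, {"dx": -0.9, "dy": -0.44, "dz": 0, "ax": 0, "ay": 0, "az": 0, "gripper": 1}, {"dx": -0.9, "dy": -0.44, "dz": 0, "ax": 0, "ay": 0, "az": 0, "gripper": 1}, {"dx": -0.9, "dy": -0.44, "dz": 0, "ax": 0, "ay": 0, "az": 0, "gripper": 1}, {"dx": -0.9, "dy": -0.44, "dz": 0, "ax": 0, "ay": 0, "az": 0, "gripper": 1}, {"dx": -0.9, "dy": -0.44, "dz": 0, "ax": 0, "ay": 0, "az": 0, "gripper": 1}, {"dx": -0.9, "dy": -0.44, "dz": 0, "ax": 0, "ay": 0, "az": 0, "gripper": 1}, {"dx": 0, "dy": 0, "dz": 0, "ax": 0, "ay": 0, "az": 0, "gripper": 1}, {"dx": 0, "dy": 0, "dz": 0, "ax": 0, "ay": 0, "az": 0, "gripper": 1}]'

```text
clock: 21.9
eef_pos: [390.2, 78.9, 208.7]
eef_rot: [-3.142, 0.001, 0.202]
wrist_force: [1.0, -0.2, -1.3]
finger_gap: 23.3
finger_force: 25.0
```

```bash
python3 st.py "[488,100,110]"
python3 - <<'E'
from h import *
import pickle
from scipy.optimize import minimize
c=cams.camera("wrist"); pickle.dump(c,open("w6.pkl","wb"))
print(proj(c,np.array([[488.,100,60],[533,100,60],[443,100,60],[488,145,60],[488,55,60]])).round())
# fit rim circle: maximise gradient along projected outer+inner circle at z=60
def fit(c,x0):
    g=cv2.GaussianBlur(cv2.cvtColor(c["image"],cv2.COLOR_RGB2GRAY),(0,0),1.2).astype(np.float32)
    G=cv2.magnitude(cv2.Sobel(g,cv2.CV_32F,1,0),cv2.Sobel(g,cv2.CV_32F,0,1))
    a=np.linspace(0,2*np.pi,180,endpoint=False)
    def sc(p):
        s=0
        for r in (45,41):
            uv=proj(c,np.stack([p[0]+r*np.cos(a),p[1]+r*np.sin(a),0*a+60],1)).astype(np.float32)
            s+=np.minimum(cv2.remap(G,uv[:,0][None],uv[:,1][None],cv2.INTER_LINEAR),80).mean()
        return s
    best=max(((sc((x0[0]+i,x0[1]+j)),x0[0]+i,x0[1]+j) for i in np.arange(-14,14.5,.5) for j in np.arange(-14,14.5,.5))); return best,sc(x0)
print("w6",fit(c,(488,100)))
print("w3",fit(pickle.load(open("w3.pkl","rb")),(488,100)))
print("top",fit(cams.camera("top"),(488,100)))
E
```

```text
[390.16865861  78.91219091 208.71598072] [-3.14153669e+00  1.07454397e-03  2.02120714e-01] [ 0.11 -0.04  1.92 -0.    1.27  1.48] 24.999708831310272 21.9
tip [271.62925782  54.62137659 206.34600197]
shift [ 2.5  -0.03  2.47]
[[319.  78.]
 [329.  26.]
 [309. 128.]
 [270.  68.]
 [367.  89.]]
w6 ((np.float32(132.37439), np.float64(484.0), np.float64(101.5)), np.float32(98.530945))
w3 ((np.float32(137.38058), np.float64(485.5), np.float64(99.0)), np.float32(118.19959))
top ((np.float32(51.77558), np.float64(487.5), np.float64(104.0)), np.float32(46.3926))
```

Run:
```python
from h import *
import pickle
a=np.linspace(0,2*np.pi,180,endpoint=False)
for n in("w3","w6"):
    c=pickle.load(open(n+".pkl","rb"))
    m,ce,st=mask(c["image"],0,10,120); print(n,"red",st)
    g=cv2.GaussianBlur(cv2.cvtColor(c["image"],cv2.COLOR_RGB2GRAY),(0,0),1).astype(np.float32)
    G=cv2.magnitude(cv2.Sobel(g,cv2.CV_32F,1,0),cv2.Sobel(g,cv2.CV_32F,0,1))
    for rs in ((45,),(41,),(41,45)):
      for z in (57,60,63):
        def sc(x,y): return sum(np.minimum(cv2.remap(G,*[q[None].astype(np.float32) for q in proj(c,np.stack([x+r*np.cos(a),y+r*np.sin(a),0*a+z],1)).T],cv2.INTER_LINEAR),80).mean() for r in rs)
        print(n,rs,z,max((round(float(sc(x,y)),1),x,y) for x in np.arange(478,494,.5) for y in np.arange(92,110,.5)))
```

```text
w3 red [ 232   19   86   92 5596]
w3 (45,) 57 (77.5, np.float64(484.0), np.float64(101.5))
w3 (45,) 60 (77.0, np.float64(484.5), np.float64(101.0))
w3 (45,) 63 (75.3, np.float64(486.0), np.float64(100.0))
w3 (41,) 57 (67.6, np.float64(485.0), np.float64(100.5))
w3 (41,) 60 (74.5, np.float64(486.0), np.float64(99.0))
w3 (41,) 63 (76.6, np.float64(487.0), np.float64(97.5))
w3 (41, 45) 57 (137.7, np.float64(484.0), np.float64(101.5))
w3 (41, 45) 60 (137.8, np.float64(486.0), np.float64(100.5))
w3 (41, 45) 63 (138.1, np.float64(486.5), np.float64(99.5))
w6 red [  238   149   165   105 10994]
w6 (45,) 57 (60.2, np.float64(484.0), np.float64(102.0))
w6 (45,) 60 (60.6, np.float64(484.0), np.float64(101.5))
w6 (45,) 63 (54.5, np.float64(484.0), np.float64(101.5))
w6 (41,) 57 (79.2, np.float64(484.0), np.float64(101.5))
w6 (41,) 60 (79.8, np.float64(484.0), np.float64(101.5))
w6 (41,) 63 (79.7, np.float64(484.5), np.float64(101.0))
w6 (41, 45) 57 (138.4, np.float64(484.0), np.float64(102.0))
w6 (41, 45) 60 (140.3, np.float64(484.0), np.float64(101.5))
w6 (41, 45) 63 (134.1, np.float64(484.0), np.float64(101.5))
```

Emit:
jog_arm --commands '[{"dx": 0.81, "dy": -0.03, "dz": 0, "ax": 0, "ay": 0, "az": 0, "gripper": 1}, {"dx": 0.81, "dy": -0.02, "dz": 0, "ax": 0, "ay": 0, "az": 0, "gripper": 1}, {"dx": 0.81, "dy": -0.02, "dz": 0, "ax": 0, "ay": 0, "az": 0, "gripper": 1}, {"dx": 0, "dy": 0, "dz": 0.7, "ax": 0, "ay": 0, "az": 0, "gripper": 1}, {"dx": 0, "dy": 0, "dz": 0.8, "ax": 0, "ay": 0, "az": 0, "gripper": 1}, {"dx": 0, "dy": 0, "dz": 0.7, "ax": 0, "ay": 0, "az": 0, "gripper": 1}, {"dx": 0, "dy": 0, "dz": 0.4, "ax": 0, "ay": 0, "az": 0, "gripper": 1}, {"dx": 0, "dy": 0, "dz": 0.15, "ax": 0, "ay": 0, "az": 0, "gripper": 1}, {"dx": 0, "dy": 0, "dz": 0, "ax": 0, "ay": 0, "az": 0, "gripper": 1}, {"dx": 0, "dy": 0, "dz": 0, "ax": 0, "ay": 0, "az": 0, "gripper": 1}]'

```text
clock: 23.25
eef_pos: [485.2, 101.3, 100.3]
eef_rot: [3.141, -0.001, 0.202]
wrist_force: [-0.3, -0.9, -0.7]
finger_gap: 23.5
finger_force: 25.0
```

```bash
python3 st.py "[484.7,101.2,84]"
```

```text
[485.223422   101.30957628 100.3094255 ] [ 3.14149030e+00 -1.37608034e-03  2.01997633e-01] [ 0.13  0.31  1.79 -0.    1.04  1.5 ] 24.99965250492096 23.25
tip [366.68715758  77.03420241  97.64292221]
shift [-0.01  0.    0.41]
```

Well centred. I'll lower slowly in small steps and watch the force.

Emit:
jog_arm --commands '[{"dx": 0, "dy": 0, "dz": 0.08, "ax": 0, "ay": 0, "az": 0, "gripper": 1}, {"dx": 0, "dy": 0, "dz": 0.08, "ax": 0, "ay": 0, "az": 0, "gripper": 1}, {"dx": 0, "dy": 0, "dz": 0.06, "ax": 0, "ay": 0, "az": 0, "gripper": 1}, {"dx": 0, "dy": 0, "dz": 0, "ax": 0, "ay": 0, "az": 0, "gripper": 1}]'

```text
clock: 23.75
eef_pos: [484.6, 101.2, 90.5]
eef_rot: [-3.142, 0.0, 0.202]
wrist_force: [-0.1, -0.3, -0.5]
finger_gap: 23.5
finger_force: 25.0
```

Emit:
jog_arm --commands '[{"dx": 0, "dy": 0, "dz": 0.06, "ax": 0, "ay": 0, "az": 0, "gripper": 1}, {"dx": 0, "dy": 0, "dz": 0.06, "ax": 0, "ay": 0, "az": 0, "gripper": 1}, {"dx": 0, "dy": 0, "dz": 0.04, "ax": 0, "ay": 0, "az": 0, "gripper": 1}, {"dx": 0, "dy": 0, "dz": 0, "ax": 0, "ay": 0, "az": 0, "gripper": 1}, {"dx": 0, "dy": 0, "dz": 0, "ax": 0, "ay": 0, "az": 0, "gripper": 1}]'

```text
clock: 24.38
eef_pos: [484.8, 101.3, 84.3]
eef_rot: [3.142, -0.0, 0.202]
wrist_force: [0.6, 0.2, -0.4]
finger_gap: 23.3
finger_force: 25.0
```

Emit:
jog_arm --commands '[{"dx": 0, "dy": 0, "dz": 0.03, "ax": 0, "ay": 0, "az": 0, "gripper": 1}, {"dx": 0, "dy": 0, "dz": 0, "ax": 0, "ay": 0, "az": 0, "gripper": 1}, {"dx": 0, "dy": 0, "dz": 0, "ax": 0, "ay": 0, "az": 0, "gripper": 1}]'

```text
clock: 24.75
eef_pos: [484.9, 101.3, 83.4]
eef_rot: [3.142, -0.0, 0.202]
wrist_force: [-2.3, -0.4, 5.4]
finger_gap: 23.5
finger_force: 25.0
```

Contact at TCP z 83.4, where a seated lid should be. I'll release and retreat.

Emit:
jog_arm --commands '[{"dx": 0, "dy": 0, "dz": 0, "ax": 0, "ay": 0, "az": 0, "gripper": 0.7}, {"dx": 0, "dy": 0, "dz": 0, "ax": 0, "ay": 0, "az": 0, "gripper": 0.5}, {"dx": 0, "dy": 0, "dz": 0, "ax": 0, "ay": 0, "az": 0, "gripper": 0.3}, {"dx": 0, "dy": 0, "dz": 0, "ax": 0, "ay": 0, "az": 0, "gripper": 0.3}, {"dx": 0, "dy": 0, "dz": 0, "ax": 0, "ay": 0, "az": 0, "gripper": 0.3}, {"dx": 0, "dy": 0, "dz": 0, "ax": 0, "ay": 0, "az": 0, "gripper": 0.3}]'

```text
clock: 25.5
eef_pos: [484.7, 101.2, 83.1]
eef_rot: [3.142, 0.0, 0.202]
wrist_force: [-0.6, 0.1, -0.3]
finger_gap: 65.7
finger_force: 0.0
```

Emit:
jog_arm --commands '[{"dx": 0, "dy": 0, "dz": -0.4, "ax": 0, "ay": 0, "az": 0, "gripper": 0.3}, {"dx": 0, "dy": 0, "dz": -1, "ax": 0, "ay": 0, "az": 0, "gripper": 0.3}, {"dx": 0, "dy": 0, "dz": -1, "ax": 0, "ay": 0, "az": 0, "gripper": 0.3}, {"dx": 0, "dy": 0, "dz": -1, "ax": 0, "ay": 0, "az": 0, "gripper": 0.3}, {"dx": 0, "dy": 0, "dz": 0, "ax": 0, "ay": 0, "az": 0, "gripper": 0.3}, {"dx": 0, "dy": 0, "dz": 0, "ax": 0, "ay": 0, "az": 0, "gripper": 0.3}]'

```text
clock: 26.25
eef_pos: [484.4, 101.2, 218.9]
eef_rot: [-3.142, 0.0, 0.202]
wrist_force: [0.2, 0.0, -0.1]
finger_gap: 66.1
finger_force: 0.0
```

Run:
```python
from h import *
w=cams.camera("wrist"); s=cams.camera("scene"); t=cams.camera("top"); st=manip.read_state(); print(st["eef_pos"],st["clock"],st["wrist_force"])
E={}
for n,c in(("w",w),("s",s),("t",t)):
    m,ce,b=mask(c["image"],0,10,110); y,x=np.nonzero(m); e=cv2.fitEllipse(cv2.convexHull(np.stack([x,y],1).astype(np.float32)))
    E[n]=e[0]; print(n,e,ray(c,e[0],66).round(1))
    a=np.linspace(0,6.28,90); X=ray(c,e[0],66); print("  expected flat",cv2.fitEllipse(proj(c,np.stack([X[0]+50*np.cos(a),X[1]+50*np.sin(a),0*a+66],1)).astype(np.float32)))
print("tri",tri(w,E["w"],s,E["s"]))
m,ce,b=mask(s["image"],105,130,120,(330,140,120,80)); print("brush",ray(s,ce,60),b)
```

```text
[484.35049736 101.19691505 218.19196545] 26.4 [ 0.09727503 -0.74407327 -0.12736447]
w ((320.0251159667969, 185.011474609375), (98.12454986572266, 99.66761779785156), 89.77202606201172) [484.8 101.   66. ]
  expected flat ((320.02801513671875, 183.30677795410156), (98.99468231201172, 100.80441284179688), 90.18084716796875)
s ((317.95123291015625, 186.3362274169922), (26.8034725189209, 36.53173065185547), 91.03559875488281) [486.3  99.   66. ]
  expected flat ((317.9392395019531, 186.70130920410156), (25.896644592285156, 36.8530387878418), 90.03343200683594)
t ((314.71112060546875, 233.61480712890625), (14.05038833618164, 28.73208999633789), 80.49491119384766) [455.8  97.6  66. ]
  expected flat ((314.73028564453125, 233.68016052246094), (38.50261306762695, 38.586971282958984), 5.64706563949585)
tri [484.3636992  100.92530958  63.31518629]
brush [590.28263754 321.04861335  60.        ] [380 159  37  17 160]
```

The lid is flat at the seated height and centred, and the brush is still in place. Handing in.

```bash
python3 -c "
from cell import job
print(job.sign_off())"
```

```text
the job is handed in; nothing more can be done
None
```

I dipped the brush in the pot, laid it in both notches of the green rest, then set the lid on the pot, and handed the job in at about 26 s; final camera checks showed the lid flat and centred and the brush in place, but sign-off returned no verdict.

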